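# Bolt the die rack shut

## Robot

A 6-joint arm with a two-finger parallel gripper is mounted at the origin on a cart in front of the work surface, level with it; the furniture and walls round the work are solid. World frame = base frame: x ahead of the robot, y to its left, z up, the work surface at z = 0. Lengths are in m, angles in degrees, forces in N, time in s.
With the tool pointing down it reaches from about 0.4 to 0.825 m from the base axis. Payload 7 kg.
Tool frame: the origin (TCP) lies midway between the tips of the shut fingers; the grasp point (between the pads) lies 19 mm behind it; z points along the fingers, y is the direction in which the jaws open and shut (so a half turn about z gives the same grasp; the last joint's range is limited). The gripper opens to 88 mm and grips with 3 to 60 N. Pads are 19 mm wide; open, the fingers measure 130 mm over their backs; the gripper's body (78 mm by 193 mm) begins 47 mm behind the grasp point.
Start: joints at [87.668, 20.546, 0.682, 0, -70.136, -16.507], TCP at [0.218, 0.639, 0.227] pointing down, gripper open.
Joint ranges: [-176.03, 176.03], [-82.01, 121.73], [-58.28, 71.71], [-173.87, 95.51], [-174.79, -0.11], [-173.66, 173.66]. Speed limits (degrees/s): [136.94, 136.94, 172.46, 180, 180, 180].

## Interface

Orientations are given as [roll, pitch, yaw] about the fixed x, y, z axes, in that order (R = Rz(yaw) Ry(pitch) Rx(roll)).
In Python, from plant import ctrl, snapshot gives the robot as it stands.
- The arm moves only by the shell command python3 -m pendant 'ROWS'. ROWS is JSON, a list of rows, each a list of 7 numbers: the shift along the tool's x, y, z in m, then the turn, a rotation vector about the tool's x, y, z in rad, then the opening, from -1 (shut) to 1 (fully open), so that 0 is half open. In form: [[x, y, z, ax, ay, az, jaw], ...]. A call has 1 to 12 rows; each row is the pose to reach, as a shift and turn from the pose commanded when the call began, along the tool's axes at that moment; what a row does not reach only later rows make up. A row lasts 1/8 s, in which the tool goes at most 62.5 mm and 10.7 degrees, less where a joint would pass 70% of its speed; a pose out of reach is approached as far as the arm can. A call with a gripper value outside its range is refused whole. The fingers move at their own pace and stop on an object; the grip force is fixed at half the most. Time passes only in rows, so rows that repeat a pose let the fingers close. It gives the time, the measured TCP pose, the force and the opening at its end, in the units of the state.
- ctrl.get_obs(): the state, without advancing time (a new reading comes with each control period).
- snapshot(name): name is "side" or "top"; returns a dict with "image" (480x640x3 uint8, blue, green, red), "mtx" (3x3 intrinsics, pixels), "eye" and "attitude" of the camera in the world. Camera axes: x right, y up, looking along -z (the intrinsics and any distortion apply to the point x, -y, -z); pixel columns grow to the right and rows downward; lengths in m; the calibration is good to about 2 mm. A picture is of the moment at which its call begins. There is no depth.
- ctrl.close_job(): hands the job in, once; it reports no verdict.
The state is a dict: "clock": time; "joint_pos": joint angles; "qvel": joint speeds; "tau": joint torques, N m; "tool_pos": TCP position; "orientation": TCP orientation; "force": force on the tool from outside, world axes, zero at the start; "moment": the same for the moment, N m; "opening": finger opening in m.
Only numpy, scipy, OpenCV 4.12 (cv2) and the standard library are available. Lean on these libraries where they do the work, as an engineer would, in place of code of your own. Each camera call takes 0.05 s, during which the arm holds its last target.

## Task

Bolt the die rack shut: hold its long sprung safety catch pad down with one fingertip and, keeping it down all the way, push the bolt fully home across the mouth of the chute with the other fingertip against the bolt's upright lug. Then take the hand away so that the catch springs up again behind the bolt's teeth. Only touch the catch and the bolt; leave the dies in the chute and everything else where it stands.

Things in the scene. Friction and masses are not known exactly. Their poses are not given: they have to be found in the camera images.
- rack: Die rack: dark steel bed, 8 mm thick, fixed to the table, with bolt, catch and aluminium die chute. Origin on the table under the bed; +y is the way the bolt goes home, +x from catch to bolt (away from the robot at yaw 0). Bed x -65..60, y -130..105 mm. Chute x 49..166, y 20..82, 35 high; keeper for the bolt's end at y 79..103. Guides, keeper, teeth end below 31 mm over the table.
- bolt (a joint): Travel of the bolt in m along rack +y: 0 drawn back, 0.070 fully home at its stop. Starts at 0 to 0.010; stays where it is left (about 2 N friction, no spring). With the catch up, teeth on its side strike the catch's nose from 0.0125 on; past 0.064 the last tooth is by and the catch can rise behind it.
- bolt_lug (a point): Middle of the bolt's upright dark steel thumb lug: 30 mm wide (rack x), 12 mm thick (rack y), from the bolt's round bar (14 mm, its top 25 mm over the table) up to 75 mm over the table. The point is 50 mm over the table, at rack x 30, y -65 mm plus the bolt's travel, and moves with the bolt. Push its -y face towards +y.
- catch (a joint): How far the catch is pressed down in m: 0 up, 0.012 bottom stop. The bolt can slide when it is down more than 0.0065. The spring pushes back with about 1.5 N at first and 5 N at the bottom; released, the catch springs up.
- catch_pad (a point): Centre of the top of the catch pad: ribbed flat aluminium bar, 30 mm wide (rack x), 130 mm long (rack y), parallel to the bolt, at rack x -34, y -50 mm, so 64 mm across from the lug's middle. Top 50 mm over the table when up, 38 mm when fully down; the point moves with it. A fingertip can slide along it, holding it down, beside the lug's whole travel.
- die_near: round steel die, 43 mm across, 25 high, standing in the chute nearest its mouth; not to be moved. Origin: centre of its underside.
- die_far: round steel die, 45 mm across, 26 high, standing deeper in the chute; not to be moved. Origin: centre of its underside.
- cap_a: bystander: knurled steel cap, 37 mm across, 25 high, on the table beyond the bolt. Origin: centre of its underside.
- pin: bystander: upright steel guide pin, 39 mm across, 83 high, on the table beyond the bolt. Origin: centre of its underside.
- die_loose: bystander: round steel die, 51 mm across, 33 high, on the table between rack and robot. Origin: centre of its underside.
- tin: bystander: round tin with a white lid, 69 mm across, 44 high, left of the rack, before the foot of the tall fixed deck that fills the table left of y 0.33 m beyond x 0.5 m. Origin: centre of its underside.
- mandrel: bystander: flanged mandrel, 62 mm across, 68 high, far left. Origin: centre of its underside.

How it is judged:
By the outcome, as a careful person would: the job done as asked, in the order asked, and still so for the second after the job is handed in, with the robot touching nothing.
It also fails if it takes over 35 s, if anything falls off the work surface, if the arm or the gripper's body presses on something with over 40 N, if the wrist force passes 120 N, or if a joint passes its speed limit or range.

## Working session

There is one attempt and no reset: what is moved stays moved. The work goes in short steps, Python scripts to look and compute and a shell command to move; the robot and the scene stay as the last step left them, time stands still between calls to the robot, and variables do not carry over. Pictures are saved under pics/ and viewed, and the job is handed in when it is done.

```bash
ls; mkdir -p pics; python3 - <<'E'
from plant import ctrl, snapshot
import cv2, numpy as np
np.set_printoptions(precision=4,suppress=True)
print(ctrl.get_obs())
for n in("side","top"):
    s=snapshot(n); cv2.imwrite(f"pics/{n}0.png",s["image"])
    print(n,{k:v for k,v in s.items() if k!="image"})
E
```

```text
pics
{'clock': 0.0, 'joint_pos': array([ 87.6693,  20.5905,   0.6358,  -0.0201, -70.1379, -16.5072]), 'qvel': array([ 0.0121,  0.0382,  0.0002, -0.0735, -0.0217,  0.0016]), 'tau': array([  0.0003, -58.271 ,  29.3059,   6.9974,   0.007 ,  -0.0001]), 'tool_pos': array([0.2178, 0.6384, 0.2256]), 'orientation': array([179.9059,  -0.0082, -18.8447]), 'force': array([-0.315 , -0.8564,  0.7013]), 'moment': array([-0.023 ,  0.0191,  0.0396]), 'opening': 0.08777284843174299}
side {'mtx': array([[491.0493,   0.    , 320.345 ],
       [  0.    , 491.0493, 240.2965],
       [  0.    ,   0.    ,   1.    ]]), 'eye': array([1.1937, 0.0669, 1.0898]), 'attitude': array([32.8309, -0.5665, 75.2982])}
top {'mtx': array([[497.2783,   0.    , 326.5611],
       [  0.    , 497.2783, 234.5713],
       [  0.    ,   0.    ,   1.    ]]), 'eye': array([0.4792, 0.2199, 1.0078]), 'attitude': array([  5.3507,  -0.2398, -91.2098])}
```

View pics/side0.png

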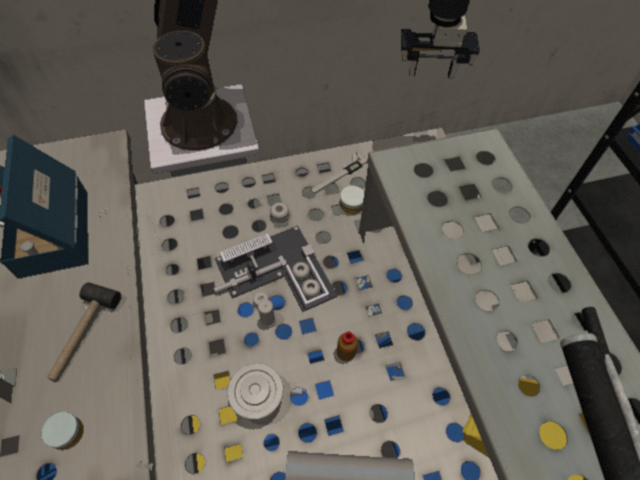

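View pics/top0.png

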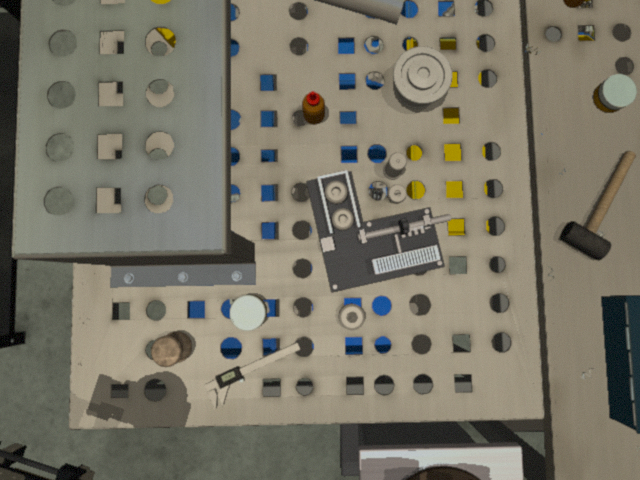

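```bash
python3 - <<'E'
import cv2
t=cv2.imread("pics/top0.png")[140:320,290:480]; cv2.imwrite("pics/topz.png",cv2.resize(t,None,fx=4.2/1.4,fy=3,interpolation=cv2.INTER_CUBIC))
t=cv2.imread("pics/side0.png")[190:330,195:355]; cv2.imwrite("pics/sidez.png",cv2.resize(t,None,fx=4,fy=4,interpolation=cv2.INTER_CUBIC))
E
```

```text
(no output)
```

View pics/topz.png

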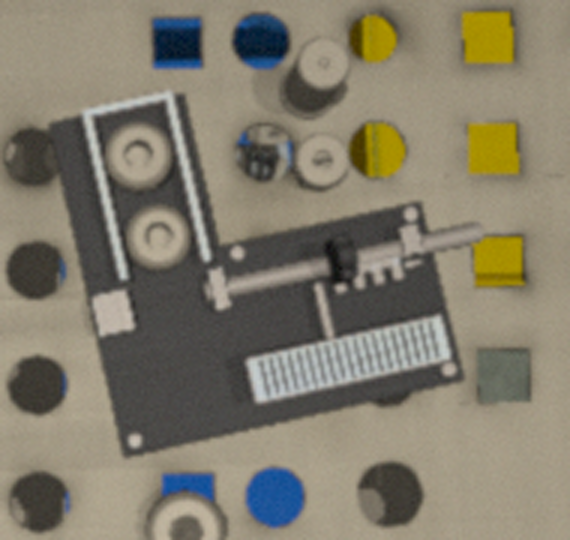

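View pics/sidez.png

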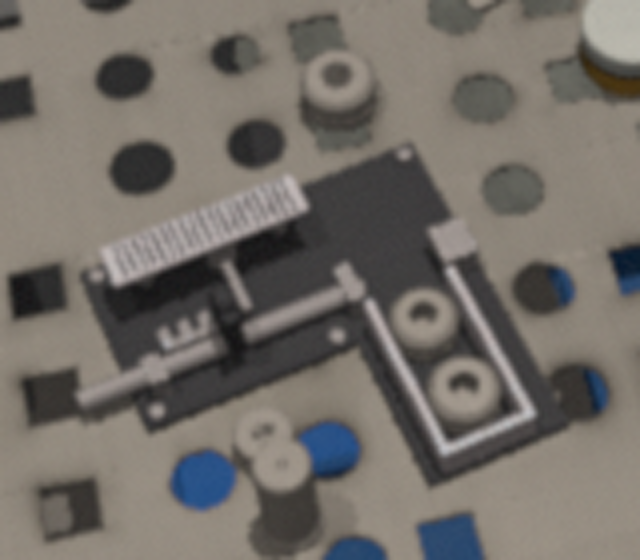

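```bash
cat > h.py <<'E'
import numpy as np, cv2
from scipy.spatial.transform import Rotation as Ro
C={"side":((491.0493,320.345,240.2965),[1.1937,0.0669,1.0898],[32.8309,-0.5665,75.2982]),
"top":((497.2783,326.5611,234.5713),[0.4792,0.2199,1.0078],[5.3507,-0.2398,-91.2098])}
def ray(n,uv):
    (f,cx,cy),e,a=C[n]; R=Ro.from_euler('xyz',a,degrees=True)
    d=np.array([(uv[0]-cx)/f,-(uv[1]-cy)/f,-1.]); return np.array(e),R.apply(d)
def plane(n,uv,z):
    e,d=ray(n,uv); return e+d*(z-e[2])/d[2]
def proj(n,P):
    (f,cx,cy),e,a=C[n]; p=Ro.from_euler('xyz',a,degrees=True).inv().apply(np.array(P)-e)
    return np.array([f*p[...,0]/-p[...,2]+cx, f*p[...,1]/p[...,2]+cy]).T
def tri(a,b):
    e1,d1=ray("top",a);e2,d2=ray("side",b)
    d1/=np.linalg.norm(d1);d2/=np.linalg.norm(d2)
    s=np.linalg.lstsq(np.c_[d1,-d2],e2-e1,rcond=None)[0]
    p,q=e1+d1*s[0],e2+d2*s[1]; return (p+q)/2,np.linalg.norm(p-q)
E
python3 - <<'E'
from h import *
np.set_printoptions(precision=4,suppress=True)
tz=lambda x,y:(290+(x+.5)/3-.5,140+(y+.5)/3-.5)
sz=lambda x,y:(195+(x+.5)/4-.5,190+(y+.5)/4-.5)
T=cv2.imread("pics/top0.png");S=cv2.imread("pics/side0.png")
# pad mask bright
for n,I,roi in(("top",T,(245,280,365,447)),("side",S,(230,265,217,275))):
    g=cv2.cvtColor(I,cv2.COLOR_BGR2GRAY); m=np.zeros_like(g); a,b,c,d=roi
    m[a:b,c:d]=(g[a:b,c:d]>125)*255
    m=cv2.morphologyEx(m,cv2.MORPH_CLOSE,np.ones((5,5)))
    cs=max(cv2.findContours(m,0,1)[0],key=cv2.contourArea)
    r=cv2.minAreaRect(cs); print(n,r,cv2.contourArea(cs)); print(cv2.boxPoints(r))
pt=[(247,360),(441,314),(452,358),(256,404)]
ps=[(305,207),(115,286),(100,248),(293,177)] # to be matched
ps=[(311,207),(115,286),(101,248),(293,177)]
# top corner0: +y +x (near chute, bolt side) -> side (311,207); corner1: -y +x -> (115,286); corner2: -y -x ->(101,248); corner3 ->(293,177)
for a,b in zip(pt,ps): print("pad corner",*tri(tz(*a),sz(*b)))
print("lug top?",tz(343,242),*tri(tz(343,242),sz(222,305)))
for q in [(125,456),(462,378),(420,204),(50,122),(183,95)]: print("bed",plane("top",tz(*q),.008))
for q in [(410,145),(82,275),(150,433),(433,484),(565,425)]: print("bedS",plane("side",sz(*q),.008))
E
```

```text
top ((408.9999694824219, 262.0), (73.99998474121094, 33.99999237060547), -0.0) 1438.5
[[372. 279.]
 [372. 245.]
 [446. 245.]
 [446. 279.]]
side ((245.5, 245.0), (30.0, 57.0), 90.0) 1018.5
[[217. 230.]
 [274. 230.]
 [274. 260.]
 [217. 260.]]
pad corner [0.5188 0.1285 0.0477] 0.002368122538245229
pad corner [0.5457 0.0014 0.0476] 0.0005387943548774501
pad corner [ 0.5172 -0.0035  0.0493] 0.0018900345934947994
pad corner [0.4904 0.1226 0.0427] 0.0015902287624309501
lug top? (404.0, 220.33333333333331) [0.5904 0.0647 0.0721] 0.004054684869548824
bed [0.458  0.2066 0.008 ]
bed [ 0.5051 -0.0202  0.008 ]
bed [0.6233 0.0032 0.008 ]
bed [0.6847 0.2526 0.008 ]
bed [0.7015 0.1617 0.008 ]
bedS [0.4615 0.2059 0.008 ]
bedS [ 0.5078 -0.02    0.008 ]
bedS [0.6293 0.0041 0.008 ]
bedS [0.7051 0.1628 0.008 ]
bedS [0.687  0.2501 0.008 ]
```

```bash
cat >> h.py <<'E'
def fit2(L,W):
    L=np.array(L);W=np.array(W);l=L-L.mean(0);w=W-W.mean(0)
    th=np.arctan2((l[:,0]*w[:,1]-l[:,1]*w[:,0]).sum(),(l*w).sum())
    R=np.array([[np.cos(th),-np.sin(th)],[np.sin(th),np.cos(th)]]); t=W.mean(0)-R@L.mean(0)
    return th,R,t,(W-(L@R.T+t))*1000
E
python3 - <<'E'
from h import *
np.set_printoptions(precision=4,suppress=True)
B=[(-.065,.105),(-.065,-.130),(.06,-.13)];P=[(-.019,.015),(-.019,-.115),(-.049,-.115),(-.049,.015)]
WT=[(.458,.2066),(.5051,-.0202),(.6233,.0032)];WS=[(.4615,.2059),(.5078,-.02),(.6293,.0041)]
WP=[(.5188,.1285),(.5457,.0014),(.5172,-.0035),(.4904,.1226)]
for L,W in((B,WT),(B,WS),(P,WP),(B+P,[tuple(np.add(a,b)/2) for a,b in zip(WT,WS)]+WP)):
    th,R,t,e=fit2(L,W); print(np.degrees(th),t); print(e.round(1).tolist())
for l in [(.015,-.071),(.015,-.059),(.045,-.071),(.045,-.059)]:
    P=np.r_[R@l+t,.075]; print(l,proj("top",P),proj("side",P))
T=cv2.imread("pics/top0.png")[200:245,370:450];S=cv2.imread("pics/side0.png")[245:295,210:290]
f=lambda I:cv2.resize(np.clip(I.astype(float)*1.6,0,255).astype('uint8'),None,fx=9,fy=9,interpolation=cv2.INTER_CUBIC)[:290*9]
a,b=f(T),f(S); cv2.imwrite("pics/lugT.png",a); cv2.imwrite("pics/lugS.png",b)
E
```

```text
11.353141131152563 [0.5415 0.1184]
[[0.9, -2.0], [1.7, 1.6], [-2.6, 0.4]]
11.618610810742085 [0.5453 0.1186]
[[1.0, -2.5], [-0.0, 1.8], [-1.0, 0.7]]
11.913926132474648 [0.541  0.1182]
[[-0.5, -0.4], [-0.4, -0.3], [0.4, 0.9], [0.5, -0.2]]
11.610713202520666 [0.5421 0.1183]
[[2.4, -1.8], [1.8, 2.0], [-0.8, 0.6], [-1.7, -0.7], [-1.0, -0.4], [-0.1, 0.7], [-0.7, -0.5]]
(0.015, -0.071) [412.5532 230.3417] [244.0433 259.6977]
(0.015, -0.059) [406.3775 231.7434] [248.7172 257.8106]
(0.045, -0.071) [408.7887 214.9616] [248.7159 269.5254]
(0.045, -0.059) [402.6295 216.3545] [253.4359 267.5898]
```

View pics/lugT.png

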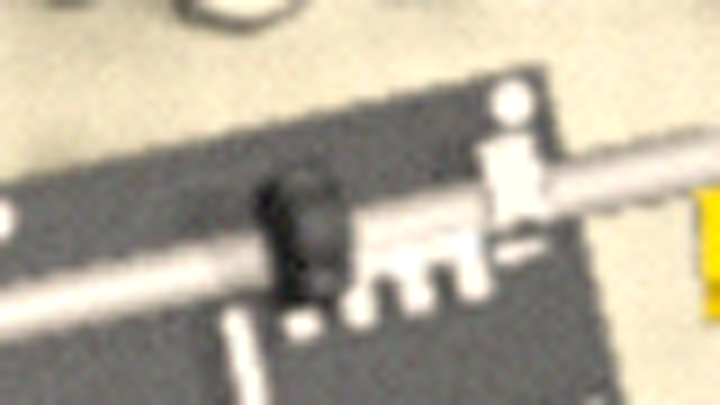

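View pics/lugS.png

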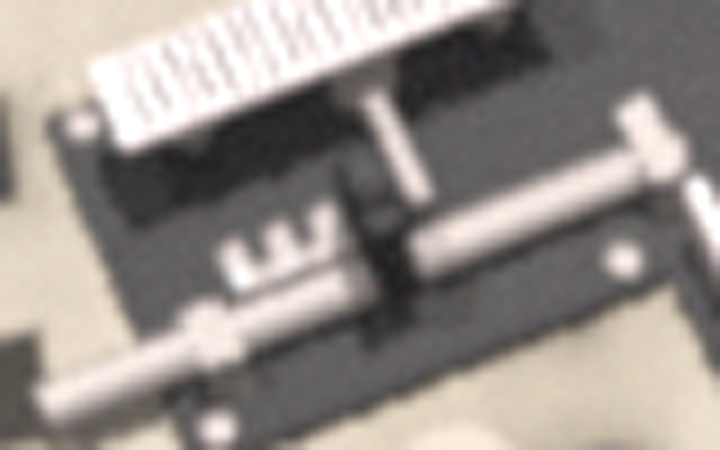

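```bash
python3 - <<'E'
from h import *
T=cv2.imread("pics/top0.png")[212:240,388:420];S=cv2.imread("pics/side0.png")[255:285,238:272]
def f(I):
    g=cv2.cvtColor(I,cv2.COLOR_BGR2GRAY).astype(float); g=np.clip((g-10)*3,0,255).astype('uint8')
    r=cv2.resize(g,None,fx=11,fy=11,interpolation=cv2.INTER_NEAREST); return r
a,b=f(T),f(S); h=max(a.shape[0],b.shape[0]); o=np.zeros((h,a.shape[1]+b.shape[1]+10),'uint8')
o[:a.shape[0],:a.shape[1]]=a;o[:b.shape[0],a.shape[1]+10:]=b
cv2.imwrite("pics/lug2.png",o); print(o.shape,a.shape)
E
```

```text
(330, 736) (308, 352)
```

View pics/lug2.png

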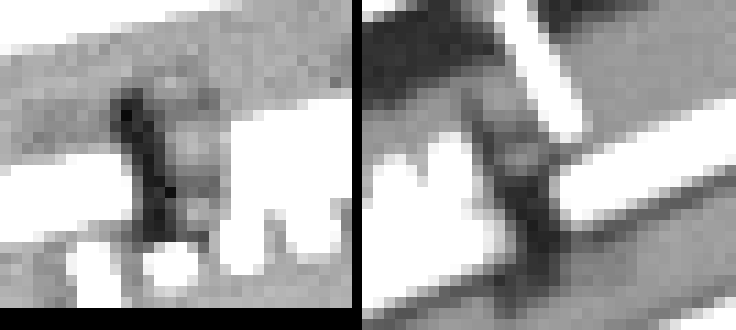

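```bash
python3 -m pendant '[[0.02,0.044,0,0,0,0.1,0.05],[0.04,0.088,0,0,0,0.2,0.05],[0.06,0.132,0,0,0,0.3,0.05],[0.08,0.176,0,0,0,0.4,0.05],[0.098,0.219,0,0,0,0.5,0.05],[0.098,0.219,0,0,0,0.5,0.05]]'
```

```text
clock: 0.85
tool_pos: [0.24, 0.397, 0.2269]
orientation: [-180.0, 0.0, -47.6]
force: [-0.9, 1.1, 0.1]
opening: 0.0464
```

```bash
python3 -m pendant '[[0.057,0.012,0,0,0,0.05,0.05],[0.114,0.023,0,0,0,0.1,0.05],[0.171,0.035,0,0,0,0.18,0.05],[0.222,0.036,0,0,0,0.26,0.05],[0.273,0.036,0,0,0,0.34,0.05],[0.324,0.037,0,0,0,0.42,0.05],[0.375,0.037,0,0,0,0.5,0.05],[0.426,0.038,0,0,0,0.535,0.05],[0.426,0.038,0,0,0,0.535,0.05],[0.426,0.038,0,0,0,0.535,0.05]]'
```

```text
clock: 2.1
tool_pos: [0.4998, 0.0602, 0.226]
orientation: [179.9, -0.0, -78.2]
force: [-0.0, 0.0, -0.3]
opening: 0.0459
```

```bash
python3 -m pendant '[[0.02,-0.026,0.02,0,0,0,0.05],[0.038,-0.051,0.05,0,0,0,0.05],[0.038,-0.051,0.09,0,0,0,0.05],[0.038,-0.051,0.12,0,0,0,0.05],[0.038,-0.051,0.135,0,0,0,0.05],[0.038,-0.051,0.135,0,0,0,0.05]]'; python3 - <<'E'
from plant import ctrl, snapshot
import cv2
o=ctrl.get_obs();print(o["tool_pos"],o["orientation"],o["force"])
for n,(a,b,c,d) in(("side",(170,320,190,350)),("top",(150,300,330,490))):
    I=snapshot(n)["image"]; cv2.imwrite(f"pics/{n}1.png",I); cv2.imwrite(f"pics/{n}1z.png",cv2.resize(I[a:b,c:d],None,fx=4,fy=4,interpolation=cv2.INTER_CUBIC))
E
```

```text
clock: 2.85
tool_pos: [0.5571, 0.0343, 0.0912]
orientation: [179.9, -0.0, -78.0]
force: [0.1, 0.1, 0.6]
opening: 0.0458
[0.5570918  0.03427433 0.0912306 ] [ 1.79926285e+02 -1.75038734e-02 -7.80430766e+01] [0.06475359 0.13407674 0.64018193]
```

View pics/side1z.png

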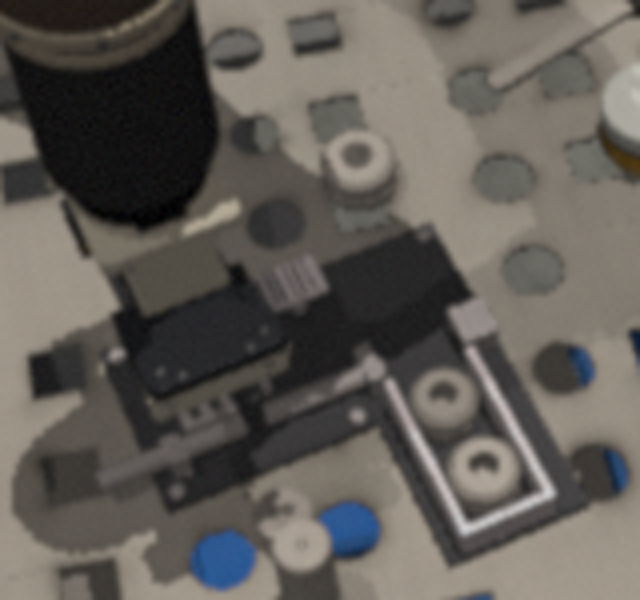

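View pics/top1z.png

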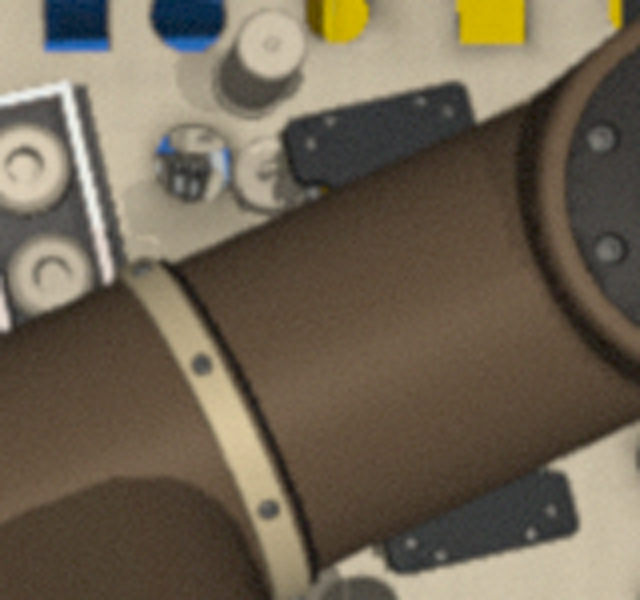

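```bash
python3 -m pendant '[[0,0,0.010,0,0,0,0.05],[0,0,0.017,0,0,0,0.05],[0,0,0.020,0,0,0,0.05]]'; python3 -m pendant '[[0,0,0.008,0,0,0,0.05],[0,0,0.014,0,0,0,0.05],[0,0,0.017,0,0,0,0.05],[0,0,0.017,0,0,0,0.05]]'
```

```text
clock: 3.32
tool_pos: [0.5573, 0.0333, 0.0711]
orientation: [180.0, -0.0, -78.2]
force: [-0.9, -0.6, 0.4]
opening: 0.0463
clock: 3.82
tool_pos: [0.5575, 0.0334, 0.0543]
orientation: [180.0, -0.0, -78.1]
force: [-0.5, -0.4, 0.1]
opening: 0.0457
```

```bash
python3 -m pendant '[[0,0,0.004,0,0,0,0.05],[0,0,0.008,0,0,0,0.05],[0,0,0.008,0,0,0,0.05]]'; python3 -m pendant '[[0,0,0.003,0,0,0,0.05],[0,0,0.005,0,0,0,0.05],[0,0,0.005,0,0,0,0.05]]';python3 -m pendant '[[0,0,0.001,0,0,0,0.05],[0,0,0.001,0,0,0,0.05]]'; python3 - <<'E'
from plant import ctrl, snapshot
import cv2
I=snapshot("side")["image"]; cv2.imwrite("pics/side2z.png",cv2.resize(I[170:320,190:350],None,fx=5,fy=4,interpolation=cv2.INTER_CUBIC)[:, :800])
o=ctrl.get_obs();print(o["tool_pos"],o["force"],o["moment"])
E
```

```text
clock: 4.2
tool_pos: [0.5579, 0.0336, 0.0466]
orientation: [-180.0, -0.0, -78.1]
force: [0.7, 0.1, 2.2]
opening: 0.046
clock: 4.58
tool_pos: [0.5579, 0.0336, 0.0417]
orientation: [-180.0, -0.0, -78.1]
force: [-0.1, 0.1, 4.0]
opening: 0.046
clock: 4.82
tool_pos: [0.5578, 0.0336, 0.0407]
orientation: [-180.0, -0.0, -78.1]
force: [1.0, -0.2, 4.9]
opening: 0.0462
[0.5578686  0.03358478 0.04071753] [ 1.44215243 -0.00938158  4.68389081] [ 0.08316661 -0.33770144 -0.01162094]
```

View pics/side2z.png

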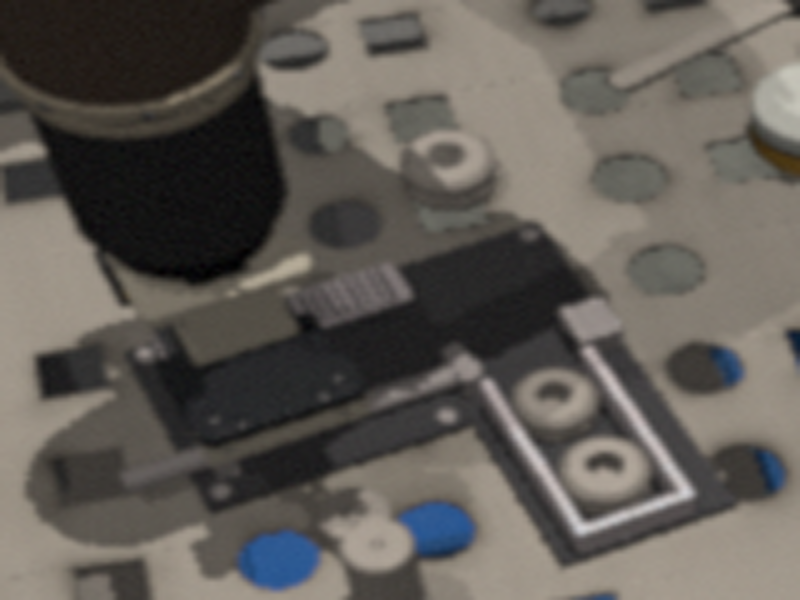

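```bash
python3 -m pendant '[[-0.003,0,0,0,0,0,0.05],[-0.006,0,0,0,0,0,0.05],[-0.009,0,0,0,0,0,0.05],[-0.012,0,0,0,0,0,0.05],[-0.015,0,0,0,0,0,0.05],[-0.018,0,0,0,0,0,0.05]]';python3 -m pendant '[[-0.003,0,0,0,0,0,0.05],[-0.006,0,0,0,0,0,0.05],[-0.009,0,0,0,0,0,0.05],[-0.012,0,0,0,0,0,0.05]]'
```

```text
clock: 5.62
tool_pos: [0.5536, 0.051, 0.0405]
orientation: [180.0, -0.0, -78.1]
force: [1.5, -5.5, 3.9]
opening: 0.046
clock: 6.12
tool_pos: [0.5512, 0.0627, 0.0405]
orientation: [180.0, -0.0, -78.1]
force: [2.6, -5.1, 4.2]
opening: 0.0461
```

```bash
python3 -m pendant '[[-0.003,0,0,0,0,0,0.05],[-0.006,0,0,0,0,0,0.05],[-0.009,0,0,0,0,0,0.05],[-0.012,0,0,0,0,0,0.05],[-0.015,0,0,0,0,0,0.05],[-0.018,0,0,0,0,0,0.05],[-0.021,0,0,0,0,0,0.05],[-0.024,0,0,0,0,0,0.05],[-0.027,0,0,0,0,0,0.05],[-0.030,0,0,0,0,0,0.05],[-0.033,0,0,0,0,0,0.05],[-0.036,0,0,0,0,0,0.05]]'; python3 - <<'E'
from plant import ctrl, snapshot
import cv2
I=snapshot("side")["image"]; cv2.imwrite("pics/side3z.png",cv2.resize(I[190:320,190:350],None,fx=5,fy=4,interpolation=cv2.INTER_CUBIC)[:, :800])
o=ctrl.get_obs();print(o["tool_pos"],o["force"],o["moment"])
E
```

```text
clock: 7.62
tool_pos: [0.544, 0.098, 0.0405]
orientation: [180.0, -0.0, -78.1]
force: [3.0, -4.5, 3.0]
opening: 0.0464
[0.54393165 0.09830833 0.04049524] [ 2.16901838 -2.76905658  3.64781141] [-1.22284565 -0.58085096 -0.00161478]
```

View pics/side3z.png

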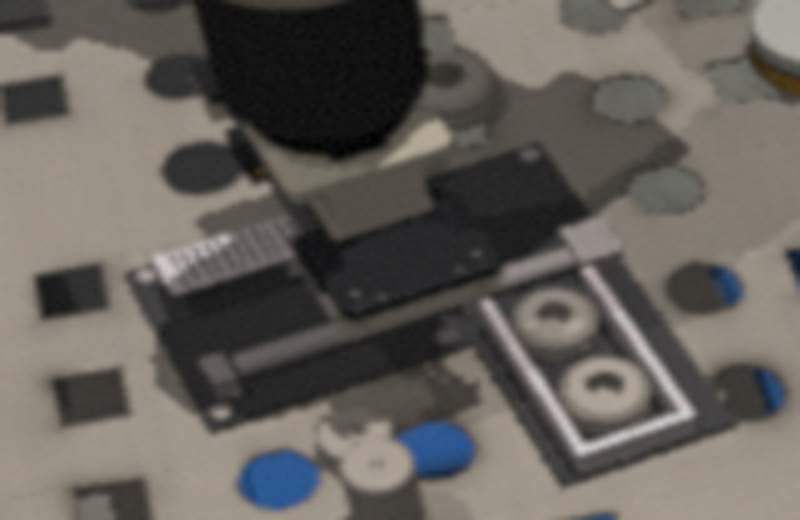

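```bash
python3 -m pendant '[[-0.0025,0,0,0,0,0,0.05],[-0.005,0,0,0,0,0,0.05],[-0.0065,0,0,0,0,0,0.05]]'; python3 -m pendant '[[-0.0015,0,0,0,0,0,0.05],[-0.0025,0,0,0,0,0,0.05]]';python3 -m pendant '[[-0.001,0,0,0,0,0,0.05],[-0.001,0,0,0,0,0,0.05]]'
```

```text
clock: 8.05
tool_pos: [0.5427, 0.1044, 0.0405]
orientation: [180.0, -0.0, -78.1]
force: [2.2, -4.9, 3.8]
opening: 0.0454
clock: 8.3
tool_pos: [0.5423, 0.1059, 0.0405]
orientation: [180.0, -0.1, -78.2]
force: [6.1, -13.4, 2.5]
opening: 0.0461
clock: 8.55
tool_pos: [0.5422, 0.106, 0.0406]
orientation: [180.0, -0.1, -78.2]
force: [7.1, -14.0, 3.1]
opening: 0.046
```

```bash
python3 -m pendant '[[-0.001,0,0,0,0,0,0.05],[-0.002,0,0,0,0,0,0.05],[-0.002,0,0,0,0,0,0.05]]'; python3 - <<'E'
from plant import ctrl, snapshot
import cv2
I=snapshot("side")["image"]; cv2.imwrite("pics/side4z.png",cv2.resize(I[190:320,190:350],None,fx=5,fy=4,interpolation=cv2.INTER_CUBIC)[:, :800])
o=ctrl.get_obs();print(o["tool_pos"],o["force"],o["moment"])
E
```

```text
clock: 8.93
tool_pos: [0.5421, 0.1062, 0.0407]
orientation: [179.9, -0.2, -78.2]
force: [12.2, -23.4, 3.2]
opening: 0.0455
[0.54211941 0.10623458 0.0406601 ] [ 12.87379459 -24.25815607   2.76230169] [-8.78298486 -4.36896184 -0.77732698]
```

View pics/side4z.png

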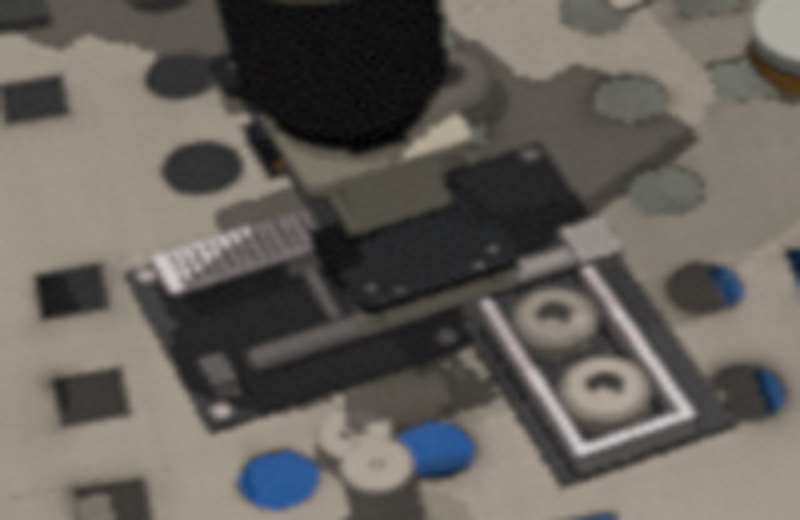

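```bash
python3 -m pendant '[[0.002,0,0,0,0,0,0.05],[0.004,0,0,0,0,0,0.05],[0.007,0,0,0,0,0,0.05],[0.007,0,0,0,0,0,0.05]]'; python3 -m pendant '[[0,0,-0.006,0,0,0,0.05],[0,0,-0.014,0,0,0,0.05],[0,0,-0.03,0,0,0,0.05],[0,0,-0.06,0,0,0,0.05],[0,0,-0.10,0,0,0,0.05],[0,0,-0.14,0,0,0,0.05],[0,0,-0.14,0,0,0,0.05]]'
```

```text
clock: 9.48
tool_pos: [0.543, 0.1035, 0.0406]
orientation: [-180.0, 0.0, -78.1]
force: [-0.4, 2.2, 4.1]
opening: 0.0462
clock: 10.35
tool_pos: [0.5446, 0.1035, 0.185]
orientation: [-179.6, 0.1, -78.1]
force: [-0.6, 0.6, -0.5]
opening: 0.0462
```

```bash
python3 -m pendant '[[-0.02,0.03,-0.01,0,0,0,0.05],[-0.055,0.06,-0.03,0,0,0,0.05],[-0.09,0.09,-0.04,0,0,0,0.05],[-0.125,0.12,-0.04,0,0,0,0.05],[-0.16,0.15,-0.04,0,0,0,0.05],[-0.188,0.18,-0.04,0,0,0,0.05],[-0.188,0.18,-0.04,0,0,0,0.05]]'; python3 - <<'E'
from plant import ctrl, snapshot
import cv2
I=snapshot("side")["image"]; cv2.imwrite("pics/side5.png",I);cv2.imwrite("pics/side5z.png",cv2.resize(I[190:330,195:355],None,fx=4,fy=4,interpolation=cv2.INTER_CUBIC))
I=snapshot("top")["image"]; cv2.imwrite("pics/top5.png",I);cv2.imwrite("pics/top5z.png",cv2.resize(I[140:320,290:480],None,fx=3,fy=3,interpolation=cv2.INTER_CUBIC))
E
```

```text
clock: 11.22
tool_pos: [0.3263, 0.2505, 0.2207]
orientation: [180.0, 0.0, -77.9]
force: [0.5, -0.3, 0.3]
opening: 0.0462
```

View pics/side5z.png

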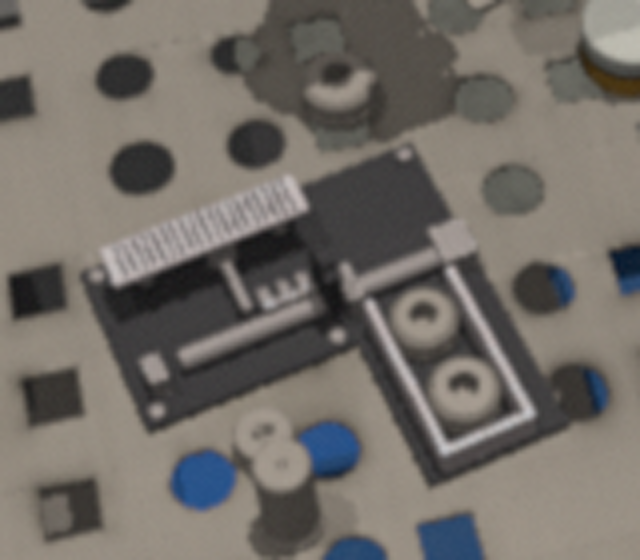

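View pics/top5z.png

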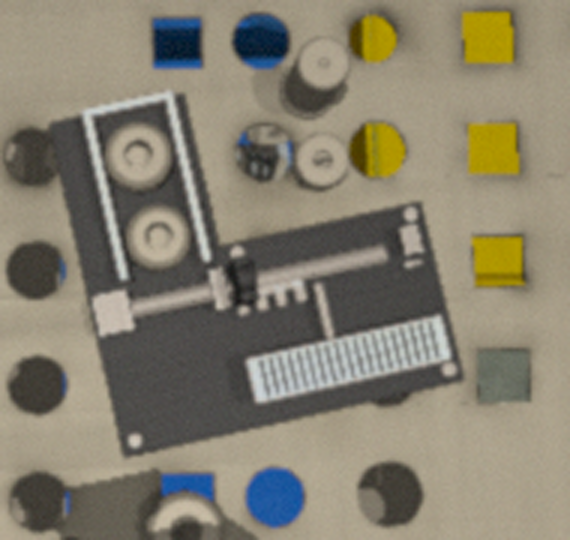

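```bash
python3 - <<'E'
from h import *
def pc(f,r):
    a,b,c,d=r;return cv2.cvtColor(cv2.imread(f),cv2.COLOR_BGR2GRAY)[a:b,c:d].astype(np.float32)
for n,rp,others in(("side",(232,262,218,274),{"die near/far":(258,295,290,322),"pin/cap":(288,325,250,276)}),("top",(243,277,370,444),{"dies":(178,228,325,355),"pin/cap":(150,206,380,408)})):
    for k,r in {"pad":rp,**others}.items():
        print(n,k,cv2.phaseCorrelate(pc(f"pics/{n}0.png",r),pc(f"pics/{n}5.png",r)))
# bolt rear end travel
tz=lambda x,y:(290+(x+.5)/3-.5,140+(y+.5)/3-.5)
print(np.linalg.norm(plane("top",tz(482,231),.018)-plane("top",tz(388,254),.018)))
E
python3 - <<'E'
from plant import ctrl
print(ctrl.get_obs()["force"]); print(ctrl.close_job())
E
```

```text
side pad ((-0.07004269578458988, -0.07996828160178104), 0.984657989607917)
side die near/far ((-0.010561872277655482, -0.03531040534259233), 1.0202246695756911)
side pin/cap ((0.55462056839065, 0.0040097040789746075), 1.000652672184838)
top pad ((0.409967269342161, 0.1325535538596796), 0.9269768481784396)
top dies ((-0.040032789743666086, -0.004384126704987779), 0.995042107741038)
top pin/cap ((0.06597236997531297, -0.018701711526535547), 0.9867910189098782)
0.06511432190628443
[-0.14838112 -0.26581989  0.44985477]
the job is handed in; nothing more can be done
None
```

The bolt is home in the keeper and the catch has sprung up behind its teeth. I handed the job in at about 11 s of the 35 s allowed, with the arm clear of everything.

**What I did:** One fingertip held the pad about 9.5 mm down (TCP height 40.5 mm, about 4 N of spring force). The other pushed the lug along +y. The bolt then stalled hard: its resistance rose from about 5 N to 27 N with no further movement. I backed off about 3 mm with the pad still held down, then lifted straight up and moved away.

**Last checks:**
- **Bolt:** the pictures show its bar across the chute mouth and into the keeper. Its rear end moved about 65 mm, which fits a start at roughly 5–8 mm of travel and a finish at the 70 mm stop.
- **Catch:** the pad is back where it started, within 0.1 px in the side view and 0.4 px in the top view. Its nose sits behind the last tooth.
- **Dies, pin and cap:** no visible shift in the top view, under 0.1 px, and the dies agree in the side view.
- **Contact:** the force reading was near zero, so nothing was being touched.

**Disagreements:**
- The side view gave a 0.55 px shift for the pin and cap. The top view shows 0.07 px, so I put this down to noise.
- Before pushing, the two views placed the lug several mm apart across the bolt. I relied on force contact instead of that measurement.
- The wrist read about 12 N sideways while the bolt was against its stop. It was gone once I backed off.

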